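Dock the glue canister on the pump and lock its cam coupling

TASK

Connect the blue glue canister to the green glue pump: set it in the pump's docking tray in front of the adaptor, both cam arms still swung out, and push it along the guides until its coupling is fully home on the brass grooved adaptor. Then swing the two cam arms back against the coupling, one after the other, until both are fully closed, and let go. Do not tip the canister over or disturb the other things on the bench.

Things in the scene. Friction and masses are not known exactly. Their poses are not given: they have to be found in the camera images.
- adaptor_tip (a point): Centre of the flat front end of the green pump's brass grooved adaptor, 46 mm above the bench. x: level, along the adaptor INTO the pump (push direction), z up. Diameter 44 mm; groove 32 mm in diameter, 7 to 31 mm beyond the tip. Manifold behind it, from 64 mm beyond the tip: 64 mm wide, 82 mm high, gauge on top to 118 mm.
- pump: Bolted-down pump; axes as adaptor_tip; origin on the bench, 101.5 mm before the tip, below the axis. Tray: plate with its top 4 mm above the bench, from x -140 to 160 mm. Two guides 22 mm high steer the canister's foot: 73 mm apart (inside) from x -11 to 64 mm, flaring to 103 mm at x -105. Motor at x 215 to 362 mm: 113 mm high, box to 133 mm; base 140 mm wide from x 160.
- canister_handle (a point): Middle of the black handle of the loose blue canister (0.7 to 1 kg): level bar 14 mm thick, 50 mm free between its posts, along the canister's axis, 28 mm above the tank and 104 mm above the foot's underside. The balance point is under it within 12 mm. Axes: x along the canister towards the coupling's mouth, y left, z up.
- canister: The whole canister; axes as the handle; origin at the foot's underside below the handle. Axis at z 42 mm. Blue tank 68 mm in diameter, x -61 to 30 mm; aluminium neck 50 mm in diameter to x 81; socket to its mouth at x 117. Foot: plate 70 mm wide, x -55 to 35, front corners rounded (15 mm). It stands on the bench or, docked, on the pump's tray.
- canister_rear (a point): Centre of the flat upright rear end of the tank (68 mm disc), 61 mm behind the handle and 42 mm above the foot's underside: the place to push from. Axes as the handle. On the tray friction resists with 3 to 7 N.
- coupling_seat (a point): Centre of the gasket at the bottom of the coupling's socket, on the canister's axis, 81.5 mm ahead of the handle. Axes as the handle. The socket is 48 mm wide and 35.5 mm deep. Fully home, this point meets adaptor_tip: a hard stop.
- cam_left (a joint): Angle of the brass cam arm on the canister's left (+y), rad: 0 = closed, folded back along the neck; 1.57 = straight out to the side; 1.95 = stop. Turns level about an upright pin, stays where left (about 1 N at its end moves it). Below 0.8 its cam enters the socket: it locks in the groove if the coupling is home, else it jams on the adaptor's end or bars the socket.
- cam_right (a joint): The same for the arm on the canister's right (-y) side: 0 = closed, folded back along the neck; grows as it swings outward to the right; 1.95 = stop.
- cam_left_pin (a point): Pin of the left cam arm at the arm's middle height: 100 mm ahead of the handle, 31 mm left of the axis, 42 mm above the foot's underside. Axes turn with the arm: -x points from the pin to the free end. The arm is a bar 18 mm tall, 8 mm thick, reaching 68 mm from the pin with a thin pull ring at its end; its middle line runs 3 mm outside the pin (closed).
- cam_right_pin (a point): Pin of the right cam arm, the mirror image of the left: 100 mm ahead of the handle, 31 mm right of the axis. Axes turn with the arm: -x points from the pin to the free end.
- chisel: Bystander, not to be disturbed: wood chisel, about 215 x 26 x 26 mm, lying beside the pump's tray; its origin is on the bench near the middle of its length.
- brush: Bystander, not to be disturbed: flat glue brush, 180 x 50 x 20 mm, lying close beside the canister, partly under its raised arm; origin on the bench near its middle.
- tape: Bystander, not to be disturbed: yellow tape measure, 60 x 52 x 28 mm, lying flat; origin at the centre of its underside.
- glue_bottle: Bystander, not to be disturbed: small white glue bottle with orange nozzle, standing, 52 mm diameter, 104 mm tall; origin at the centre of its underside.
- paint_tin: Bystander, not to be disturbed: paint tin, 92 mm diameter, about 115 mm tall, standing; origin at the centre of its underside.
- offcut: Bystander, not to be disturbed: wooden offcut, 170 x 70 x 45 mm, lying; origin at the centre of its underside.
- drill: Bystander, not to be disturbed: cordless drill standing on its battery, about 175 x 75 mm and 195 mm tall; origin at the centre of its underside.
Not all that is in view belongs to the job. What is shaped like the canister but pink is not meant.

How it is judged:
By the outcome, as a careful person would: the job done as asked, in the order asked, and still so for the second after the job is handed in, with the robot touching nothing.
It also fails if it takes over 72 s, if anything falls off the work surface, if the arm or the gripper's body presses on something with over 40 N, if the wrist force passes 120 N, or if a joint passes its speed limit or range.

ROBOT

A 6-joint arm with a two-finger parallel gripper is mounted at the origin on the work surface. World frame = base frame: x ahead of the robot, y to its left, z up, the work surface at z = 0. Lengths are in m, angles in rad, forces in N, time in s.
With the tool pointing down it reaches from about 0.35 to 0.775 m from the base axis. Payload 7.3 kg.
Tool frame: the origin (TCP) lies midway between the tips of the shut fingers; the grasp point (between the pads) lies grasp_offset behind it (grasp_offset is the distance from the TCP to the grasp point, in m); z points along the fingers, y is the line along which they close (so a half turn about z gives the same grasp; the last joint's range is limited). The gripper opens to 92 mm and grips with 3 to 60 N. Pads are 19 mm wide; open, the fingers measure 130 mm over their backs; the gripper's body (75 mm by 190 mm) begins 47 mm behind the grasp point.
Start: joints at [1.17, 0.342, 1.524, -0, 1.275, -0.146], TCP at [0.132, 0.508, 0.227] pointing down, gripper open.
Joint ranges: [-2.53, 2.53], [-0.77, 2.02], [0.04, 2.7], [-1, 4.14], [0.28, 2.66], [-3.11, 3.11]. Speed limits (rad/s): [2.57, 2.57, 3.14, 3.14, 3.14, 3.14].

INTERFACE

Orientations are given as [roll, pitch, yaw] about the fixed x, y, z axes, in that order (R = Rz(yaw) Ry(pitch) Rx(roll)).
In Python, from cell import * gives the robot as it stands.
- The arm moves only by the tool step_arm, never from a script. Its argument "plan" is a list of rows, each a list of 5 numbers: the closure, from -1 (fully open) to 1 (shut), then the shift along the tool's x, y, z in m, then the turn about the tool's z in rad. In form: [[hand, x, y, z, twist], ...]. A call has 1 to 20 rows; each row is the pose to reach, as a shift and turn from the pose commanded when the call began, along the tool's axes at that moment; what a row does not reach only later rows make up. A row lasts 1/8 s, in which the tool goes at most 62.5 mm and 10.7 degrees, less where a joint would pass 70% of its speed; a pose out of reach is approached as far as the arm can. A call with a gripper value outside its range is refused whole. The fingers move at their own pace and stop on an object; "grip_force" is the grip in N (left out, the last holds). Time passes only in rows, so rows that repeat a pose let the fingers close. It gives the time, the measured TCP pose, the force, the opening and the grip force at its end, in the units of the state.
- observe(): the state, without advancing time (a new reading comes with each control period).
- read_camera(name): name is "side" or "top" or "wrist"; returns a dict with "img" (400x640x3 uint8, red, green, blue), "range_z" (400x640 float32, m along the optical axis (not along the pixel's ray), 0 where there is no reading), "fx", "fy", "cx", "cy" (pixels), "R" (3x3) and "t" (3): a world point X has camera coordinates R X + t; the wrist camera has in their place "T_tool_cam" (4x4, takes a point from camera to tool coordinates, whose origin is the TCP and whose axes are the flange's). Camera axes: x right, y down, z forward; pixel columns grow to the right and rows downward; lengths in m; the calibration is good to about 2 mm. A picture is of the moment at which its call begins: read the wrist's pose just before it.
- hand_in(): hands the job in; it is judged then, once.
The state is a dict: "time": time; "qpos": joint angles; "qvel": joint speeds; "joint_efforts": joint torques, N m; "tool_pos": TCP position; "tool_rot": TCP orientation; "contact_force": force on the tool from outside, world axes, zero at the start; "torque": the same for the moment, N m; "opening": finger opening in m; "grip_force": force on a finger pad.
Only numpy, scipy, OpenCV 4.12 (cv2) and the standard library are available. Lean on these libraries where they do the work, as an engineer would, in place of code of your own. Each camera call takes 0.05 s, during which the arm holds its last target. There are 200 camera calls.

## Working session

There is one attempt and no reset: what is moved stays moved. The work goes in short steps, Python scripts to look and compute and a tool call to move; the robot and the scene stay as the last step left them, time stands still between calls to the robot, and variables do not carry over. Pictures are saved under pics/ and viewed, at most 10 in all, crops included, and the job is handed in when it is done.

Besides the shell and the picture viewer there is one more tool, called by a JSON object that holds its "name" and its "arguments", one argument or row to a line. step_arm: Moves the arm, as the interface text tells. Its arguments: {"type":"object","properties":{"plan":{"type":"array","items":{"type":"array","items":{"type":"number"}}},"grip_force":{"type":"number"}},"required":["plan"]}

```bash
mkdir -p pics; ls
cat > h.py <<'E'
from cell import *
import numpy as np, cv2
def save(c,n,crop=None,s=1):
    im=c["img"][:,:,::-1]
    if crop: x0,y0,x1,y1=crop; im=im[y0:y1,x0:x1]
    cv2.imwrite("pics/"+n,cv2.resize(im,None,fx=s,fy=s,interpolation=cv2.INTER_CUBIC))
def cloud(c,u,v):
    z=c["range_z"][v,u]; P=np.stack([(u-c["cx"])/c["fx"]*z,(v-c["cy"])/c["fy"]*z,z],-1)
    return (P-c["t"])@c["R"]
def ray(c,u,v,h):
    d=c["R"].T@np.array([(u-c["cx"])/c["fx"],(v-c["cy"])/c["fy"],1]); o=-c["R"].T@c["t"]
    return o+d*(h-o[2])/d[2]
E
python3 - <<'E'
from h import *
a=read_camera("top");b=read_camera("side")
im=np.vstack([a["img"],b["img"]])[:,:,::-1]
cv2.imwrite("pics/a.png",a["img"][:,:,::-1]);cv2.imwrite("pics/b.png",b["img"][:,:,::-1])
for c in(a,b): print(-c["R"].T@c["t"],c["R"].round(3).tolist(),c["fx"],c["cx"],c["cy"])
print(observe())
E
```

```text
pics
[ 0.42508559 -0.00779836  1.39561119] [[-0.017, -1.0, -0.004], [-0.996, 0.018, -0.085], [0.085, 0.002, -0.996]] 420.29511767048996 317.1296685988328 190.9116346595132
[ 0.04927972 -0.87658708  0.75632005] [[0.885, -0.465, 0.012], [-0.245, -0.488, -0.838], [0.395, 0.739, -0.546]] 393.9558558504563 322.15182901694885 204.9507901113419
{'time': 0.1, 'qpos': array([ 1.17000196e+00,  3.42647720e-01,  1.52488346e+00, -1.72612905e-05,
        1.27540682e+00, -1.45980095e-01]), 'qvel': array([ 1.43117167e-04, -2.81714129e-03, -7.29984822e-04, -2.63082756e-05,
        1.59263818e-03, -1.19575342e-03]), 'joint_efforts': array([ 2.04628821e-03, -4.32001019e+01, -2.44694853e+01,  7.18493946e-02,
        5.25889895e-02, -1.66159992e-05]), 'tool_pos': array([0.13217051, 0.50773034, 0.2261305 ]), 'tool_rot': array([-3.14025922e+00, -1.79364665e-04,  2.88678330e+00]), 'contact_force': array([ 0.38579271, -0.05429687, -0.73706651]), 'torque': array([-0.0428194 , -0.00643196,  0.02719123]), 'grip_force': 0.0, 'opening': 0.0920553479278053}
```

View pics/a.png

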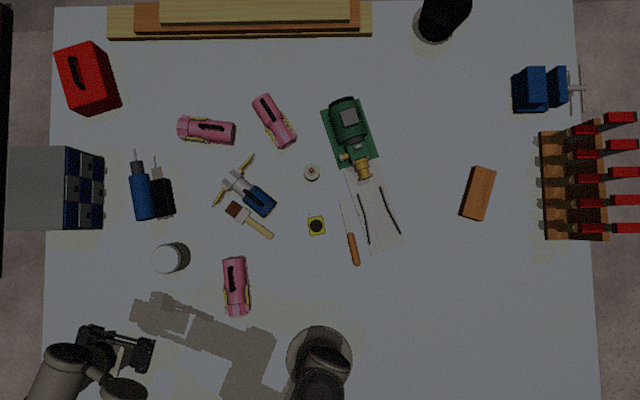

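View pics/b.png

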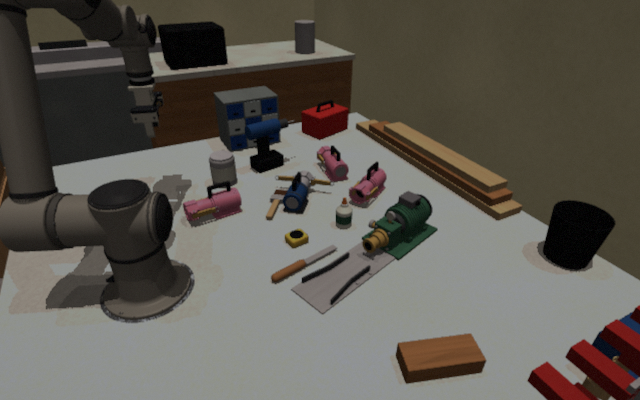

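The top view shows the blue canister at about (250,190), with its mouth up-left at (230,175) and its arms at (247,160) and (220,198). The pump is at (350,135), its brass adaptor at (362,170), and the tray at (380,215). The other canister-like objects at (205,130), (275,120) and (235,285) are pink. The blue object at (145,195) is the drill. Only the one at (250,190) is blue with a neck and swung-out arms, so I'll confirm it in an enlarged crop.

Run:
```python
from h import *
import cell
print([n for n in dir(cell) if not n.startswith('_')], getattr(cell,'grasp_offset',None))
a=read_camera("top");b=read_camera("side")
save(a,"c.png",(200,90,420,260),3.6)
for c,(x0,y0,x1,y1) in((a,(205,145,285,225)),(b,(270,160,335,225))):
    v,u=np.mgrid[y0:y1,x0:x1];v=v.ravel();u=u.ravel();col=c["img"][v,u].astype(int)
    m=(col[:,2]>col[:,0]*1.5)&(col[:,2]>50)
    P=cloud(c,u[m],v[m]);print("blue",m.sum(),np.median(P,0).round(3),P.max(0).round(3))
for c,(x0,y0,x1,y1) in((a,(320,90,400,255)),(b,(290,190,440,310))):
    v,u=np.mgrid[y0:y1,x0:x1];v=v.ravel();u=u.ravel();col=c["img"][v,u].astype(int)
    m=(col[:,1]>col[:,0]*1.6)&(col[:,1]>30)
    P=cloud(c,u[m],v[m]);print("green",m.sum(),np.median(P,0).round(3))
    m=(col[:,0]>col[:,2]*1.7)&(col[:,0]>60)
    P=cloud(c,u[m],v[m]);k=(P[:,2]>.03);P=P[k];print("brass",k.sum(),np.median(P,0).round(3),P.min(0).round(3),P.max(0).round(3))
for n,(u,v,h) in dict(handle=(258,196,.104),mouth=(230,174,.05),tip=(363,178,.05),tray1=(350,180,0),tray4=(378,250,0),bottle=(311,172,.05),tape=(316,225,0),chisA=(342,202,0),chisB=(356,262,0)).items(): print(n,ray(a,u,v,h).round(3))
```

```text
['IKError', 'grasp_offset', 'hand_in', 'observe', 'read_camera'] 0.0188
blue 260 [0.508 0.179 0.072] [0.554 0.231 1.396]
blue 140 [0.51  0.163 0.072] [0.549 0.203 0.756]
green 1373 [ 0.718 -0.107  0.08 ]
brass 266 [ 0.616 -0.149  0.063] [ 0.408 -0.178  0.03 ] [ 0.66  -0.008  1.396]
green 1162 [ 0.723 -0.15   0.078]
brass 293 [ 0.616 -0.159  0.064] [ 0.049 -0.877  0.03 ] [0.767 0.103 0.756]
handle [0.523 0.178 0.104]
mouth [0.599 0.275 0.05 ]
tip [ 0.579 -0.153  0.05 ]
tray1 [ 0.579 -0.115  0.   ]
tray4 [ 0.345 -0.202  0.   ]
bottle [0.601 0.014 0.05 ]
tape [0.431 0.001 0.   ]
chisA [ 0.505 -0.087  0.   ]
chisB [ 0.307 -0.128  0.   ]
```

View pics/c.png

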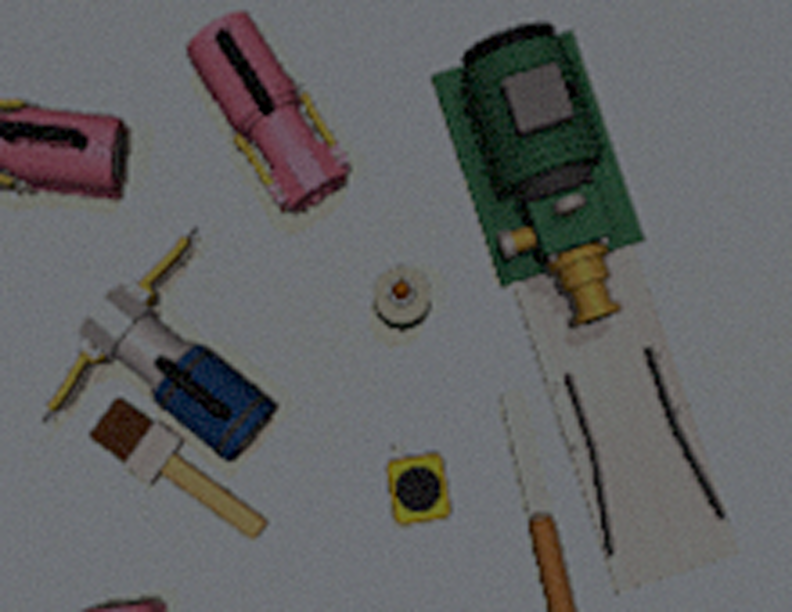

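The crop confirms it. The canister at crop (215,400) has a blue tank, an aluminium neck and both arms swung out, and the brush lies beside it at (150,450). I'm moving above it for a close look with the wrist camera.

{"name": "step_arm", "arguments": {
  "plan": [
    [-1,-0.1,-0.05,-0.08,0.3],
    [-1,-0.453,-0.211,-0.104,1.99],
    [-1,-0.453,-0.211,-0.104,1.99],
    [-1,-0.453,-0.211,-0.104,1.99],
    [-1,-0.453,-0.211,-0.104,1.99],
    [-1,-0.453,-0.211,-0.104,1.99],
    [-1,-0.453,-0.211,-0.104,1.99],
    [-1,-0.453,-0.211,-0.104,1.99],
    [-1,-0.453,-0.211,-0.104,1.99],
    [-1,-0.453,-0.211,-0.104,1.99],
    [-1,-0.453,-0.211,-0.104,1.99],
    [-1,-0.453,-0.211,-0.104,1.99],
    [-1,-0.453,-0.211,-0.104,1.99],
    [-1,-0.453,-0.211,-0.104,1.99],
    [-1,-0.453,-0.211,-0.104,1.99],
    [-1,-0.453,-0.211,-0.104,1.99]
  ]
}}

```text
time: 2.2
tool_pos: [0.5175, 0.1898, 0.3308]
tool_rot: [-3.142, -0.0, 0.897]
contact_force: [-0.6, -0.4, 0.4]
opening: 0.0919
grip_force: 0.0
```

```bash
cat >> h.py <<'E'
from scipy.spatial.transform import Rotation as Ro
def wrist():
    o=observe(); c=read_camera("wrist"); T=np.eye(4);T[:3,:3]=Ro.from_euler("xyz",o["tool_rot"]).as_matrix();T[:3,3]=o["tool_pos"]
    W=T@c["T_tool_cam"]; c["R"]=W[:3,:3].T; c["t"]=-c["R"]@W[:3,3]; c["o"]=o
    return c
E
python3 - <<'E'
from h import *
c=wrist();print(c["o"]["time"],c["o"]["tool_pos"],c["o"]["tool_rot"],c["o"]["qpos"]);print(c["T_tool_cam"].round(3))
save(c,"d.png");cv2.imwrite("d_raw.png",c["img"]);
import pickle;pickle.dump(c,open("d.pkl","wb"))
v,u=np.mgrid[0:400,0:640];v=v.ravel();u=u.ravel();P=cloud(c,u,v);col=c["img"][v,u].astype(int)
m=(c["range_z"][v,u]>0)&(col[:,2]>col[:,0]*1.5)&(col[:,2]>40)&(np.hypot(P[:,0]-.51,P[:,1]-.18)<.15)&(P[:,2]>.02)
B=P[m];print("blue",m.sum(),B.mean(0),B.max(0))
m=(P[:,2]>.092)&(P[:,2]<.125)&(np.hypot(P[:,0]-.51,P[:,1]-.18)<.1)&(c["range_z"][v,u]>0)
H=P[m];w,V=np.linalg.eigh(np.cov(H[:,:2].T));ax=V[:,1]*np.sign(V[0,1]);s=(H[:,:2]-H[:,:2].mean(0))@ax
print("handle",m.sum(),H.mean(0),np.percentile(H[:,2],[5,50,95]),"yaw",np.degrees(np.arctan2(ax[1],ax[0])),"len",s.min(),s.max(),"mid",H[:,:2].mean(0)+ax*(s.min()+s.max())/2, col[m].mean(0))
E
```

```text
2.2 [0.51747482 0.18976687 0.330755  ] [-3.14156341e+00 -1.62377464e-04  8.97230910e-01] [2.12354970e-01 3.36040130e-01 1.24912959e+00 1.25377738e-04
 1.55631568e+00 8.85918576e-01]
[[-0.001 -0.964 -0.266  0.071]
 [ 1.    -0.001  0.001 -0.001]
 [-0.001 -0.266  0.964 -0.158]
 [ 0.     0.     0.     1.   ]]
blue 1887 [0.51027062 0.18418874 0.06913816] [0.56186369 0.23703879 0.10827295]
handle 664 [0.52049595 0.19721332 0.10932047] [0.10592054 0.10975154 0.11167525] yaw 49.62965611332256 len -0.03904269519435247 0.03690937460414987 mid [0.51980505 0.19640066] [12.31626506 13.17620482 14.81927711]
```

View pics/d.png

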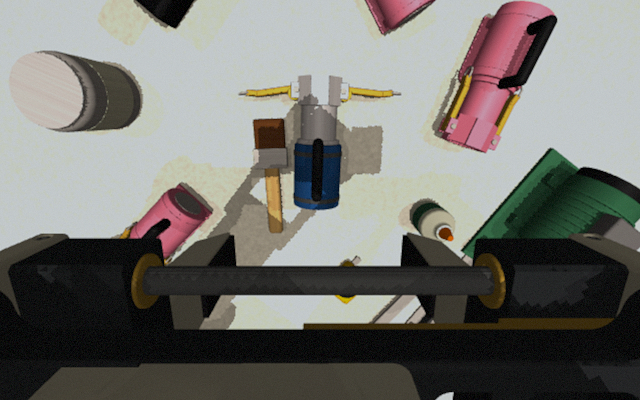

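The wrist view shows the handle at (318,170), the tank at (317,180), the arms out at (265,92) and (370,92), and the brush at (270,175). The measured handle top is 0.1115 m against 0.111 m expected, and the bar is 76 mm long over its posts, so both agree. I'm descending to grasp it.

{"name": "step_arm", "arguments": {
  "plan": [
    [-1,0.007,-0.002,0.06,0.031],
    [-1,0.007,-0.002,0.12,0.031],
    [-1,0.007,-0.002,0.17,0.031],
    [-1,0.007,-0.002,0.21,0.031],
    [-1,0.007,-0.002,0.235,0.031],
    [-1,0.007,-0.002,0.246,0.031],
    [-1,0.007,-0.002,0.246,0.031],
    [0.2,0.007,-0.002,0.246,0.031],
    [1,0.007,-0.002,0.246,0.031],
    [1,0.007,-0.002,0.246,0.031],
    [1,0.007,-0.002,0.246,0.031],
    [1,0.007,-0.002,0.246,0.031],
    [1,0.007,-0.002,0.246,0.031],
    [1,0.007,-0.002,0.246,0.031],
    [1,0.007,-0.002,0.246,0.031]
  ],
  "grip_force": 45
}}

```text
time: 4.12
tool_pos: [0.5203, 0.1964, 0.0847]
tool_rot: [-3.142, -0.0, 0.866]
contact_force: [0.4, 0.2, 0.1]
opening: 0.0165
grip_force: 0.0
```

The grasp fit is fine. Before carrying, I'll let go briefly and look at the pump with the empty wrist camera, to get its pose accurately.

{"name": "step_arm", "arguments": {
  "plan": [
    [-1,0,0,0,0],
    [-1,0,0,0,0],
    [-1,0,0,-0.03,0],
    [-1,0,0,-0.09,0],
    [-1,0,0,-0.15,0],
    [-1,-0.03,0.03,-0.2,0.1],
    [-1,-0.258,0.246,-0.215,0.566],
    [-1,-0.258,0.246,-0.215,0.566],
    [-1,-0.258,0.246,-0.215,0.566],
    [-1,-0.258,0.246,-0.215,0.566],
    [-1,-0.258,0.246,-0.215,0.566],
    [-1,-0.258,0.246,-0.215,0.566],
    [-1,-0.258,0.246,-0.215,0.566],
    [-1,-0.258,0.246,-0.215,0.566],
    [-1,-0.258,0.246,-0.215,0.566]
  ],
  "grip_force": 45
}}

```text
time: 6.0
tool_pos: [0.5406, -0.158, 0.2999]
tool_rot: [-3.142, -0.0, 0.302]
contact_force: [-0.6, 0.3, 0.1]
opening: 0.092
grip_force: 0.0
```

Run:
```python
from h import *
import pickle
c=wrist();print(c["o"]["time"],c["o"]["tool_pos"],c["o"]["tool_rot"],c["fx"],c["cx"],c["cy"])
save(c,"e.png");pickle.dump(c,open("e.pkl","wb"))
a=read_camera("top");b=read_camera("side");pickle.dump((a,b),open("ab.pkl","wb"))
```

```text
6.0 [ 0.54060335 -0.15801017  0.29989195] [-3.14152558e+00 -2.59198648e-04  3.01940937e-01] 309.5131534200495 317.9752980763433 201.9860122517827
```

View pics/e.png

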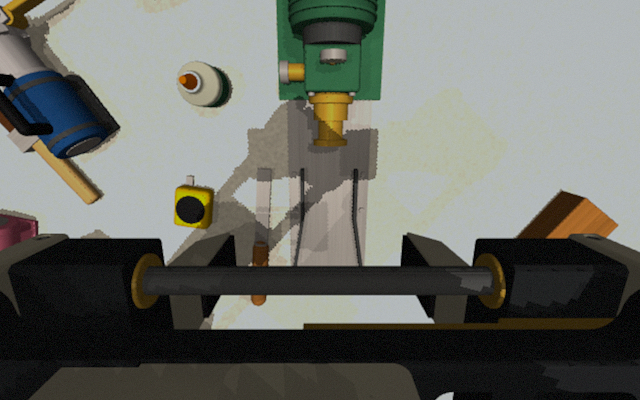

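The wrist view shows the adaptor tip at (330,145), the guides at (302,200) and (356,200), the chisel at (262,235), the bottle at (203,85) and the tape at (193,207). Next I'll measure the pump axis and the tip.

Run:
```python
from h import *
import pickle
c=pickle.load(open("e.pkl","rb"))
v,u=np.mgrid[60:265,240:400];v=v.ravel();u=u.ravel();P=cloud(c,u,v);col=c["img"][v,u].astype(int)
br=(col[:,0]>col[:,2]*1.8)&(col[:,0]>50)&(v<150)&(u>305)&(u<355)&(P[:,2]>.03)
B=P[br]; print("brass",br.sum(),B.mean(0),B[:,2].max())
g=(col.max(1)<45)&(v>165)&(v<262)&(u>290)&(u<368)&(P[:,2]>.015)&(P[:,2]<.035)
G=P[g];GU=u[g]; print("guide",g.sum(),np.percentile(G[:,2],[5,50,95]))
yaw=.302
for it in range(3):
    e=np.array([np.cos(yaw),np.sin(yaw)]);n=np.array([-e[1],e[0]])
    s=G[:,:2]@e;L=GU<329
    tipS=(B[:,:2]@e)
    tip=np.percentile(tipS,1)
    k=(s>tip-.110)&(s<tip-.040)
    fl=np.polyfit(s[k&L],(G[:,:2]@n)[k&L],1);fr=np.polyfit(s[k&~L],(G[:,:2]@n)[k&~L],1)
    off=[np.median((G[:,:2]@n)[k&m]) for m in(L,~L)]
    # brass sides
    bl=[]
    for q in np.arange(tip+.001,tip+.05,.003):
        w=(tipS>=q)&(tipS<q+.003)
        if w.sum()>8: y=(B[:,:2]@n)[w]; bl.append((q-tip,(y.min()+y.max())/2,np.ptp(y),B[w,2].max(),B[w][np.argmax(B[w,2]),:2]@n))
    print("yaw",np.degrees(yaw),"slopes",fl[0],fr[0],"off",off,"mid",np.mean(off),"tip s",tip)
    yaw+=np.arctan((fl[0]+fr[0])/2)
print(np.array(bl).round(4)[:14])
# guide straight-part front end
print("guide s rel tip",s.min()-tip,s.max()-tip)
# ray approach for guides top edge lines at z=.026
pts=[]
for row in range(168,200,3):
    for lo,hi in((290,329),(330,368)):
        r=np.where(c["img"][row,lo:hi].max(1)<45)[0]
        if len(r): X=ray(c,lo+r.mean(),row,.022)[:2]; pts.append((lo,X@e-tip,X@n))
pts=np.array(pts)
for lo in(290,330): q=pts[pts[:,0]==lo]; print(lo,np.polyfit(q[:,1],q[:,2],1),q[:,2].mean())
```

```text
brass 1678 [ 0.61297641 -0.15098544  0.06537116] 0.45804106788830345
guide 207 [0.01664649 0.02182782 0.02324545]
yaw 17.303325412950862 slopes -0.008639923416273686 -0.04314799777203837 off [np.float64(-0.2881733150412141), np.float64(-0.3632239639834306)] mid -0.32569863951232236 tip s 0.5060433161685393
yaw 15.820042209183589 slopes 0.018528100632477253 -0.017906822567485655 off [np.float64(-0.2772687321739244), np.float64(-0.35224500863924374)] mid -0.31475687040658407 tip s 0.5143259537519964
yaw 15.837840514125135 slopes 0.018218087623131506 -0.01821647948115055 off [np.float64(-0.2773984717687498), np.float64(-0.35238264591595886)] mid -0.31489055884235434 tip s 0.5142292752727069
[[ 0.001  -0.3141  0.0416  0.0689 -0.3121]
 [ 0.004  -0.314   0.0414  0.0695 -0.3132]
 [ 0.007  -0.315   0.0333  0.0633 -0.3158]
 [ 0.01   -0.3131  0.0296  0.0623 -0.3145]
 [ 0.013  -0.3129  0.0295  0.0634 -0.3131]
 [ 0.016  -0.3128  0.0294  0.0627 -0.3106]
 [ 0.019  -0.3133  0.0281  0.064  -0.3129]
 [ 0.022  -0.3126  0.0294  0.0625 -0.3166]
 [ 0.025  -0.3133  0.0308  0.0636 -0.314 ]
 [ 0.028  -0.3106  0.0357  0.0634 -0.3139]
 [ 0.031  -0.3129  0.0403  0.458  -0.2973]
 [ 0.034  -0.3128  0.0404  0.0695 -0.3134]
 [ 0.037  -0.3126  0.0401  0.0691 -0.3157]
 [ 0.04   -0.3126  0.0401  0.0698 -0.3131]]
guide s rel tip -0.17916497095807282 -0.037099012393927044
290 [ 0.09152988 -0.27281314] -0.27758205884993
330 [-0.06153286 -0.35557761] -0.3519411126485942
```

Run:
```python
from h import *
import pickle
c=pickle.load(open("e.pkl","rb"));a,b=pickle.load(open("ab.pkl","rb"))
def mids(P,e,n,ds=.006):
    s=P@e;y=P@n;r=[]
    for q in np.arange(s.min(),s.max(),ds):
        w=(s>=q)&(s<q+ds)
        if w.sum()>3:r.append((q,y[w].min(),y[w].max()))
    return np.array(r)
yaw=np.radians(15.84);e=np.array([np.cos(yaw),np.sin(yaw)]);n=np.array([-e[1],e[0]])
for nm,k,box in(("wrist",c,(0,265,240,420)),("top",a,(85,190,310,400))):
    y0,y1,x0,x1=box;v,u=np.mgrid[y0:y1,x0:x1];v=v.ravel();u=u.ravel();P=cloud(k,u,v);col=k["img"][v,u].astype(int);ok=k["range_z"][v,u]>0
    gr=ok&(col[:,1]>col[:,0]*1.5)&(col[:,1]>25)
    for lab,m in(("base",gr&(P[:,2]<.035)),("motor",gr&(P[:,2]>.06))):
        r=mids(P[m,:2],e,n)
        if len(r)>4:
            wid=r[:,2]-r[:,1];kk=abs(wid-np.median(wid))<.006;r=r[kk]
            print(nm,lab,len(r),"w",np.median(wid).round(4),"edge slopes",[np.degrees(np.polyfit(r[:,0],r[:,i],1)[0]).round(2) for i in(1,2)],"mid",((r[:,1]+r[:,2])/2).mean().round(4),"s",r[:,0].min()-.514,r[:,0].max()-.514)
v,u=np.mgrid[165:262,290:368];v=v.ravel();u=u.ravel();P=cloud(c,u,v);col=c["img"][v,u].astype(int)
g=(col.max(1)<45)&(P[:,2]>.012)&(P[:,2]<.035);Q=P[g,:2];L=u[g]<329
for q in np.arange(-.18,-.04,.015):
    w=abs(Q@e-.514-q)<.0075
    if (w&L).any() and (w&~L).any():print(round(q,3),(Q[w&L]@n).mean().round(4),(Q[w&~L]@n).mean().round(4),(((Q[w&L]@n).mean()+(Q[w&~L]@n).mean())/2).round(4))
```

```text
wrist base 19 w 0.1376 edge slopes [np.float64(1.16), np.float64(1.21)] mid -0.3115 s 0.056734406571600005 0.1767344065716001
wrist motor 9 w 0.0631 edge slopes [np.float64(0.47), np.float64(3.75)] mid -0.3118 s 0.062364778990753544 0.11036477899075359
top base 24 w 0.1337 edge slopes [np.float64(0.6), np.float64(1.16)] mid -0.3091 s 0.12310266815185555 0.2611026681518557
top motor 11 w 0.0887 edge slopes [np.float64(2.31), np.float64(1.28)] mid -0.3105 s 0.13049475506568142 0.23849475506568152
-0.12 -0.2767 -0.3544 -0.3155
-0.105 -0.2776 -0.3528 -0.3152
-0.09 -0.2776 -0.3521 -0.3149
-0.06 -0.2778 -0.3522 -0.315
-0.045 -0.2768 -0.3531 -0.3149
```

The pump is measured. Its yaw is about 16.9° and the tip is at about (0.580, −0.161). The groove start at 7 mm and the guide ends at −37 mm both agree with the data. I'm going back to the handle.

{"name": "step_arm", "arguments": {
  "plan": [
    [-1,0.086,-0.3445,0,-0.564],
    [-1,0.086,-0.3445,0,-0.564],
    [-1,0.086,-0.3445,0,-0.564],
    [-1,0.086,-0.3445,0,-0.564],
    [-1,0.086,-0.3445,0,-0.564],
    [-1,0.086,-0.3445,0,-0.564],
    [-1,0.086,-0.3445,0,-0.564],
    [-1,0.086,-0.3445,0,-0.564],
    [-1,0.086,-0.3445,0,-0.564],
    [-1,0.086,-0.3445,0.06,-0.564],
    [-1,0.086,-0.3445,0.12,-0.564],
    [-1,0.086,-0.3445,0.17,-0.564],
    [-0.5,0.086,-0.3445,0.2,-0.564],
    [-0.4,0.086,-0.3445,0.2152,-0.564],
    [0,0.086,-0.3445,0.2152,-0.564],
    [1,0.086,-0.3445,0.2152,-0.564],
    [1,0.086,-0.3445,0.2152,-0.564],
    [1,0.086,-0.3445,0.2152,-0.564],
    [1,0.086,-0.3445,0.2152,-0.564],
    [1,0.086,-0.3445,0.2152,-0.564]
  ],
  "grip_force": 45
}}

```text
time: 8.65
tool_pos: [0.5209, 0.1951, 0.0846]
tool_rot: [3.142, -0.0, 0.864]
contact_force: [-0.2, -0.4, 0.0]
opening: 0.0163
grip_force: 0.0
```

{"name": "step_arm", "arguments": {
  "plan": [
    [1,0,0,0,0],
    [1,0,0,0,0],
    [1,0,0,0,0],
    [1,0,0,0,0]
  ]
}}

```text
time: 9.15
tool_pos: [0.5207, 0.1952, 0.0846]
tool_rot: [-3.141, -0.0, 0.864]
contact_force: [-3.2, 2.1, 2.5]
opening: 0.0129
grip_force: 45.0
```

{"name": "step_arm", "arguments": {
  "plan": [
    [1,0,0,-0.01,0],
    [1,0,0,-0.025,0],
    [1,0,0,-0.05,0],
    [1,0,0,-0.08,0],
    [1,0,0,-0.11,0],
    [1,0,0,-0.14,0],
    [1,0,0,-0.16,0],
    [1,0,0,-0.16,0]
  ]
}}

```text
time: 10.15
tool_pos: [0.5217, 0.195, 0.2465]
tool_rot: [3.139, -0.003, 0.864]
contact_force: [1.0, -0.4, -8.6]
opening: 0.0127
grip_force: 45.0
```

{"name": "step_arm", "arguments": {
  "plan": [
    [1,-0.012,0.006,0,0.02],
    [1,-0.035,0.017,0,0.05],
    [1,-0.068,0.034,0,0.1],
    [1,-0.105,0.052,0,0.16],
    [1,-0.143,0.071,0,0.22],
    [1,-0.181,0.089,0,0.28],
    [1,-0.219,0.108,0,0.34],
    [1,-0.257,0.127,0,0.4],
    [1,-0.295,0.146,0,0.45],
    [1,-0.328,0.162,0,0.5],
    [1,-0.352,0.174,0,0.54],
    [1,-0.367,0.181,0,0.56],
    [1,-0.3757,0.1852,0,0.569],
    [1,-0.3757,0.1852,0,0.569],
    [1,-0.3757,0.1852,0,0.569],
    [1,-0.3757,0.1852,0,0.569]
  ]
}}

```text
time: 12.15
tool_pos: [0.4179, -0.2102, 0.2445]
tool_rot: [-3.141, -0.0, 0.296]
contact_force: [-0.3, 0.2, -8.5]
opening: 0.0131
grip_force: 45.0
```

Run:
```python
from h import *
c=wrist();save(c,"f.png");o=c["o"];print(o["tool_pos"],o["tool_rot"],o["contact_force"],o["torque"])
b=read_camera("side")
cv2.imwrite("pics/f.png",np.vstack([c["img"][:230,100:600],b["img"][120:380,100:600]])[:,:,::-1])
```

```text
[ 0.41786569 -0.2101787   0.24450521] [-3.14133005e+00 -1.41342354e-04  2.96084873e-01] [-0.25580736  0.16296936 -8.53786   ] [-0.07518355  0.2032707  -0.02713673]
```

View pics/f.png

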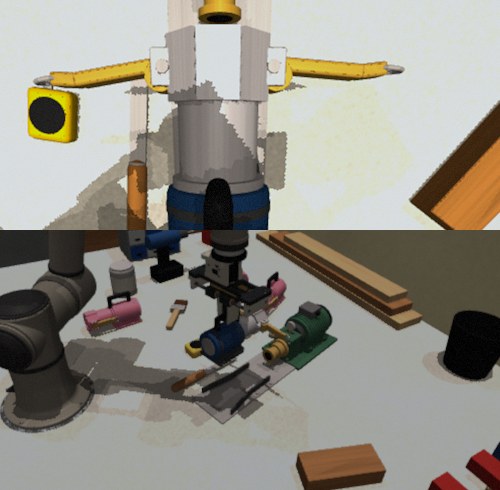

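The canister hangs straight and in line with the adaptor: neck centre at column 218 of the picture, adaptor at 219. I'm lowering it onto the tray.

{"name": "step_arm", "arguments": {
  "plan": [
    [1,0,0,0.03,0],
    [1,0,0,0.07,0],
    [1,0,0,0.105,0],
    [1,0,0,0.13,0],
    [1,0,0,0.145,0],
    [1,0,0,0.15,0],
    [1,0,0,0.1535,0],
    [1,0,0,0.1545,0],
    [1,0,0,0.1545,0],
    [1,0,0,0.1545,0]
  ]
}}

```text
time: 13.5
tool_pos: [0.4179, -0.211, 0.0904]
tool_rot: [3.141, -0.001, 0.295]
contact_force: [0.6, -0.4, -8.9]
opening: 0.0129
grip_force: 45.0
```

{"name": "step_arm", "arguments": {
  "plan": [
    [1,0,0,0.001,0],
    [1,0,0,0.0018,0],
    [1,0,0,0.0018,0],
    [1,0,0,0.0018,0]
  ]
}}

```text
time: 14.0
tool_pos: [0.4177, -0.211, 0.0887]
tool_rot: [3.141, -0.0, 0.295]
contact_force: [-4.1, 0.5, 3.4]
opening: 0.0129
grip_force: 45.0
```

{"name": "step_arm", "arguments": {
  "plan": [
    [1,0,0,-0.0004,0],
    [1,0.005,0,-0.0004,0],
    [1,0.012,0,-0.0004,0],
    [1,0.02,0,-0.0004,0],
    [1,0.028,0,-0.0004,0],
    [1,0.034,0,-0.0004,0],
    [1,0.038,0,-0.0004,0],
    [1,0.04,0,-0.0004,0],
    [1,0.04,0,-0.0004,0]
  ],
  "grip_force": 15
}}

```text
time: 15.12
tool_pos: [0.4554, -0.2005, 0.0901]
tool_rot: [3.14, 0.001, 0.295]
contact_force: [-12.1, -4.0, 15.2]
opening: 0.0135
grip_force: 15.0
```

Run:
```python
from h import *
c=wrist();o=c["o"];print(o["tool_pos"],o["contact_force"],o["torque"],o["tool_rot"])
save(c,"g.png",(170,0,470,225),2.5)
```

```text
[ 0.45535851 -0.20046742  0.09013765] [-12.06627442  -3.97334282  15.21109881] [-0.57902074  2.04059013 -0.01810662] [3.13953582e+00 1.34223926e-03 2.95409602e-01]
```

View pics/g.png

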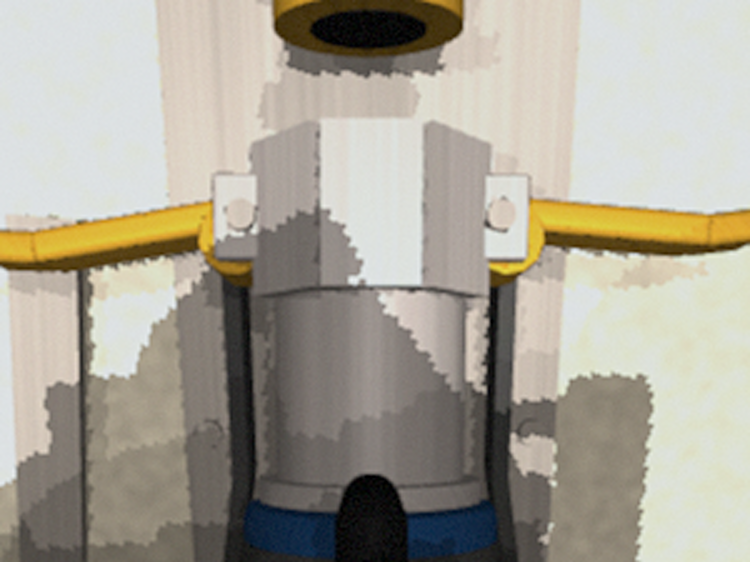

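The coupling (column 370) and the adaptor (column 369) line up, and the foot has entered the guides. But pushing by the high handle builds up pitch load, so I'll release and push the tank's rear lower down.

{"name": "step_arm", "arguments": {
  "plan": [
    [1,0,0,-0.001,0],
    [-0.6,0,0,-0.0015,0],
    [-0.6,0,0,-0.0015,0],
    [-0.6,0,0,-0.0015,0],
    [-0.6,0,0,-0.03,0],
    [-0.6,0,0,-0.065,0],
    [0.5,-0.05,0,-0.065,0],
    [1,-0.1,0,-0.065,0],
    [1,-0.1,0,-0.04,0],
    [1,-0.1,0,0,0],
    [1,-0.1,0,0.028,0],
    [1,-0.1,0,0.03,0],
    [1,-0.1,0,0.03,0],
    [1,-0.1,0,0.03,0]
  ],
  "grip_force": 15
}}

```text
time: 16.92
tool_pos: [0.361, -0.2288, 0.0597]
tool_rot: [3.14, -0.001, 0.295]
contact_force: [-0.2, 0.1, -0.4]
opening: 0.0003
grip_force: 0.0
```

{"name": "step_arm", "arguments": {
  "plan": [
    [1,0.005,0,0,0],
    [1,0.012,0,0,0],
    [1,0.018,0,0,0],
    [1,0.024,0,0,0],
    [1,0.03,0,0,0],
    [1,0.036,0,0,0],
    [1,0.042,0,0,0],
    [1,0.048,0,0,0],
    [1,0.048,0,0,0]
  ]
}}

```text
time: 18.05
tool_pos: [0.4061, -0.2142, 0.0588]
tool_rot: [-3.141, 0.001, 0.296]
contact_force: [-3.7, -1.0, 1.7]
opening: 0.0005
grip_force: 1.8
```

{"name": "step_arm", "arguments": {
  "plan": [
    [1,0.004,0,0,0],
    [1,0.008,0,0,0],
    [1,0.012,0,0,0],
    [1,0.016,0,0,0],
    [1,0.02,0,0,0],
    [1,0.023,0,0,0],
    [1,0.023,0,0,0]
  ]
}}

```text
time: 18.92
tool_pos: [0.4276, -0.2075, 0.0587]
tool_rot: [-3.141, 0.002, 0.295]
contact_force: [-5.3, -1.9, 4.3]
opening: 0.0006
grip_force: 2.8
```

{"name": "step_arm", "arguments": {
  "plan": [
    [1,0.002,0,0,0],
    [1,0.004,0,0,0],
    [1,0.005,0,0,0],
    [1,0.005,0,0,0]
  ]
}}

```text
time: 19.42
tool_pos: [0.4321, -0.2061, 0.0587]
tool_rot: [-3.141, 0.002, 0.295]
contact_force: [-6.6, -1.5, 5.7]
opening: 0.0003
grip_force: 3.5
```

{"name": "step_arm", "arguments": {
  "plan": [
    [1,0.001,0,0,0],
    [1,0.002,0,0,0],
    [1,0.002,0,0,0]
  ]
}}

```text
time: 19.8
tool_pos: [0.4335, -0.2056, 0.0587]
tool_rot: [-3.14, 0.003, 0.296]
contact_force: [-9.7, -3.1, 6.6]
opening: 0.0005
grip_force: 4.8
```

{"name": "step_arm", "arguments": {
  "plan": [
    [1,0.001,0,0,0],
    [1,0.002,0,0,0],
    [1,0.002,0,0,0]
  ]
}}

```text
time: 20.18
tool_pos: [0.4336, -0.2056, 0.0588]
tool_rot: [-3.14, 0.007, 0.296]
contact_force: [-17.9, -8.2, 10.9]
opening: 0.0006
grip_force: 9.8
```

The canister stopped hard at 0.355 m along the axis, against 0.356 m predicted. I'm backing off and looking.

{"name": "step_arm", "arguments": {
  "plan": [
    [1,-0.006,0,0,0],
    [1,-0.016,0,0,0],
    [1,-0.02,0,-0.05,0],
    [1,-0.01,0,-0.11,0],
    [1,0.05,0,-0.15,0],
    [1,0.09,0,-0.17,0],
    [1,0.09,0,-0.17,0],
    [1,0.09,0,-0.17,0]
  ]
}}

```text
time: 21.18
tool_pos: [0.5219, -0.1786, 0.2275]
tool_rot: [-3.14, 0.002, 0.295]
contact_force: [-0.7, 0.8, -0.2]
opening: 0.0004
grip_force: 0.0
```

Run:
```python
from h import *
import pickle
c=wrist();o=c["o"];print(o["time"],o["tool_pos"],o["tool_rot"]);pickle.dump(c,open("k.pkl","wb"))
save(c,"k.png",(120,0,520,240),2)
th=np.radians(16.9);u_=np.array([np.cos(th),np.sin(th)]);n_=np.array([-u_[1],u_[0]]);tip=np.array([.5803,-.1613])
v,u=np.mgrid[0:235,120:520];v=v.ravel();u=u.ravel();P=cloud(c,u,v);col=c["img"][v,u].astype(int)
S=(P[:,:2]-tip)@u_;Y=(P[:,:2]-tip)@n_
H=(P[:,2]>.105)&(P[:,2]<.125)&(col.max(1)<50)&(abs(Y)<.03)&(S<0)
print("handle S",S[H].min(),S[H].max(),"Y",np.median(Y[H]),"z",np.median(P[H,2]), "fit yaw err",np.degrees(np.polyfit(S[H],Y[H],1)[0]))
A=(col[:,0]>col[:,2]*1.8)&(col[:,0]>70)&(P[:,2]>.035)&(P[:,2]<.066)
for sg in(1,-1):
    m=A&(sg*Y>.04)&(abs(S)<.1)
    if m.sum()<5: continue
    f=np.polyfit(sg*Y[m],S[m],1);print(sg,m.sum(),"Y",Y[m].min(),Y[m].max(),"S",S[m].min(),S[m].max(),"slope",f,"z",np.median(P[m,2]))
W=(P[:,2]>.06)&(P[:,2]<.085)&(abs(Y)<.02)&(col.min(1)>100)
print("coupling front",np.percentile(S[W],[1,50,99]))
```

```text
21.175 [ 0.52189627 -0.17860752  0.22750328] [-3.14005817e+00  1.72689294e-03  2.95429107e-01]
handle S -0.09622649651888304 -0.04352683997472536 Y 0.0007800605115676841 z 0.11371972279751069 fit yaw err -0.10253980750020102
1 715 Y 0.04009351236608595 0.09832520399318245 S 0.008341724288014874 0.09611724915493314 slope [-1.38012393  0.12419342] z 0.055366857525834694
-1 440 Y -0.0982371955258514 -0.04001067943540219 S 0.008393427915108498 0.023202378669406 slope [-0.02850225  0.01906401] z 0.0546529146960887
coupling front [-0.00793309  0.01590954  0.03401036]
```

View pics/k.png

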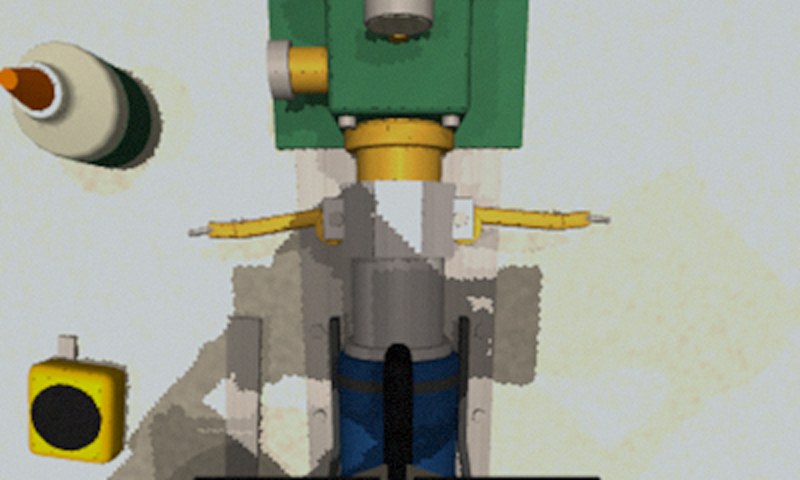

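The coupling is fully home: the handle's front is at −43.5 mm, exactly as predicted, and the adaptor is inside the socket at crop (400,180). The arms are out at (260,220) and (540,215), with the tape, bottle and chisel clear. I'm taking the shut fingers to the front of the left arm with the body turned along the axis.

{"name": "step_arm", "arguments": {
  "plan": [
    [1,0.113,-0.0956,0.02,-1.571],
    [1,0.113,-0.0956,0.02,-1.571],
    [1,0.113,-0.0956,0.02,-1.571],
    [1,0.113,-0.0956,0.02,-1.571],
    [1,0.113,-0.0956,0.02,-1.571],
    [1,0.113,-0.0956,0.02,-1.571],
    [1,0.113,-0.0956,0.02,-1.571],
    [1,0.113,-0.0956,0.02,-1.571],
    [1,0.113,-0.0956,0.02,-1.571],
    [1,0.113,-0.0956,0.06,-1.571],
    [1,0.113,-0.0956,0.06,-1.571],
    [1,0.113,-0.0956,0.06,-1.571]
  ]
}}

```text
time: 22.72
tool_pos: [0.6031, -0.0552, 0.1693]
tool_rot: [3.141, -0.0, 1.865]
contact_force: [-0.4, 0.1, 0.6]
opening: 0.0004
grip_force: 0.0
```

```bash
cat >> h.py <<'E'
TH=np.radians(16.9);U=np.array([np.cos(TH),np.sin(TH)]);N=np.array([-U[1],U[0]]);TIP=np.array([.5803,-.1613])
def SY(p): return (np.array(p)[...,:2]-TIP)@U,(np.array(p)[...,:2]-TIP)@N
E
python3 - <<'E'
from h import *
c=wrist();o=c["o"];print(o["tool_pos"],o["tool_rot"],SY(o["tool_pos"]))
save(c,"l.png",None,1)
E
```

```text
[ 0.60314435 -0.05518157  0.16928934] [ 3.14146879e+00 -8.75241094e-06  1.86496089e+00] (np.float64(0.05270664527651666), np.float64(0.09489465478098914))
```

View pics/l.png

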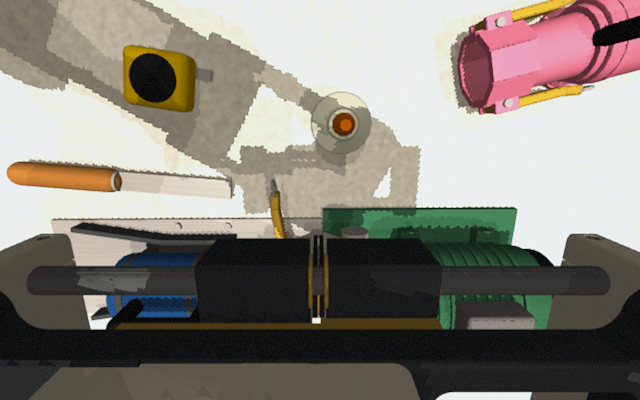

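The wrist view shows the left arm at (278,210), just behind the fingers (column 318). The bottle is at (340,120) and clear. I'm lowering in front of the arm.

{"name": "step_arm", "arguments": {
  "plan": [
    [1,0,0,0.05,0],
    [1,0,0,0.09,0],
    [1,0,0,0.11,0],
    [1,0,0,0.123,0],
    [1,0,0,0.123,0]
  ]
}}

```text
time: 23.4
tool_pos: [0.6034, -0.0547, 0.0458]
tool_rot: [3.142, -0.0, 1.866]
contact_force: [0.2, -0.1, 1.0]
opening: 0.0008
grip_force: 0.0
```

{"name": "step_arm", "arguments": {
  "plan": [
    [1,0.0005,-0.0085,0,0],
    [1,0.0005,-0.016,0,0],
    [1,0.0005,-0.023,0,0],
    [1,-0.001,-0.03,0,0],
    [1,-0.0033,-0.037,0,0],
    [1,-0.0065,-0.0435,0,0],
    [1,-0.0105,-0.0495,0,0],
    [1,-0.0155,-0.055,0,0],
    [1,-0.021,-0.0596,0,0],
    [1,-0.027,-0.0635,0,0],
    [1,-0.0334,-0.0668,0,0],
    [1,-0.038,-0.0685,0,0],
    [1,-0.038,-0.0685,0,0]
  ]
}}

```text
time: 25.02
tool_pos: [0.549, -0.1115, 0.0456]
tool_rot: [3.141, 0.0, 1.865]
contact_force: [-0.1, 1.1, 0.1]
opening: 0.0006
grip_force: 0.0
```

{"name": "step_arm", "arguments": {
  "plan": [
    [1,-0.003,-0.001,0,0],
    [1,-0.006,-0.0015,0,0],
    [1,-0.008,-0.0015,0,0],
    [1,-0.008,-0.0015,0,0]
  ]
}}

```text
time: 25.52
tool_pos: [0.5497, -0.1192, 0.0456]
tool_rot: [3.142, 0.0, 1.866]
contact_force: [-0.4, 0.5, 0.3]
opening: 0.0003
grip_force: 0.2
```

{"name": "step_arm", "arguments": {
  "plan": [
    [1,-0.0015,0,0,0],
    [1,-0.002,0,0,0],
    [1,-0.002,0,0,0]
  ]
}}

```text
time: 25.9
tool_pos: [0.5501, -0.1203, 0.0456]
tool_rot: [-3.142, -0.001, 1.866]
contact_force: [-0.9, 5.3, 0.4]
opening: 0.0004
grip_force: 2.5
```

{"name": "step_arm", "arguments": {
  "plan": [
    [1,-0.001,0,0,0],
    [1,-0.0015,0,0,0],
    [1,-0.0015,0,0,0]
  ]
}}

```text
time: 26.28
tool_pos: [0.5505, -0.1213, 0.0455]
tool_rot: [-3.142, -0.002, 1.866]
contact_force: [-0.9, 7.9, 1.6]
opening: 0.0005
grip_force: 3.9
```

{"name": "step_arm", "arguments": {
  "plan": [
    [1,0.006,0,0,0],
    [1,0.02,0,0,0],
    [1,0.025,0,-0.03,0],
    [1,0.025,0,-0.09,0],
    [1,0.02,0,-0.13,0],
    [1,-0.03,0.03,-0.13,0],
    [1,-0.09,0.06,-0.13,0],
    [1,-0.142,0.069,-0.13,0],
    [1,-0.142,0.069,-0.13,0],
    [1,-0.142,0.069,-0.13,0]
  ]
}}

```text
time: 27.52
tool_pos: [0.6576, -0.2374, 0.175]
tool_rot: [-3.141, -0.001, 1.866]
contact_force: [-0.5, 0.3, 0.3]
opening: 0.0001
grip_force: 0.0
```

{"name": "step_arm", "arguments": {
  "plan": [
    [1,0,0,0.05,0],
    [1,0,0,0.09,0],
    [1,0,0,0.115,0],
    [1,0,0,0.129,0],
    [1,0,0,0.129,0]
  ]
}}

```text
time: 28.15
tool_pos: [0.6577, -0.2371, 0.0465]
tool_rot: [-3.141, -0.001, 1.867]
contact_force: [0.4, 1.1, 0.0]
opening: 0.0004
grip_force: 0.0
```

{"name": "step_arm", "arguments": {
  "plan": [
    [1,-0.0005,-0.0075,0,0],
    [1,-0.0005,-0.015,0,0],
    [1,-0.0005,-0.022,0,0],
    [1,0.001,-0.029,0,0],
    [1,0.0033,-0.036,0,0],
    [1,0.0065,-0.0425,0,0],
    [1,0.0105,-0.0485,0,0],
    [1,0.0155,-0.054,0,0],
    [1,0.021,-0.0586,0,0],
    [1,0.027,-0.0625,0,0],
    [1,0.0334,-0.0658,0,0],
    [1,0.038,-0.0675,0,0],
    [1,0.038,-0.0675,0,0]
  ]
}}

```text
time: 29.78
tool_pos: [0.5821, -0.2207, 0.0464]
tool_rot: [-3.141, -0.001, 1.866]
contact_force: [-0.4, -0.3, 0.1]
opening: 0.0001
grip_force: 0.0
```

{"name": "step_arm", "arguments": {
  "plan": [
    [1,0.003,-0.001,0,0],
    [1,0.006,-0.0015,0,0],
    [1,0.008,-0.0015,0,0],
    [1,0.008,-0.0015,0,0]
  ]
}}

```text
time: 30.28
tool_pos: [0.5786, -0.214, 0.0466]
tool_rot: [3.142, -0.0, 1.866]
contact_force: [1.0, 0.6, 0.1]
opening: 0.0002
grip_force: 0.3
```

{"name": "step_arm", "arguments": {
  "plan": [
    [1,0.0015,0,0,0],
    [1,0.003,0,0,0],
    [1,0.003,0,0,0]
  ]
}}

```text
time: 30.65
tool_pos: [0.5786, -0.212, 0.0469]
tool_rot: [3.14, 0.002, 1.866]
contact_force: [3.8, -4.3, -2.2]
opening: 0.0006
grip_force: 2.3
```

{"name": "step_arm", "arguments": {
  "plan": [
    [1,0.001,0,0,0],
    [1,0.002,0,0,0],
    [1,0.002,0,0,0]
  ]
}}

```text
time: 31.02
tool_pos: [0.5786, -0.2115, 0.0472]
tool_rot: [3.139, 0.005, 1.866]
contact_force: [4.7, -8.4, -1.6]
opening: 0.0
grip_force: 4.4
```

{"name": "step_arm", "arguments": {
  "plan": [
    [1,-0.006,0,0,0],
    [1,-0.02,0,0,0],
    [1,-0.025,0,-0.03,0],
    [1,-0.025,0,-0.09,0],
    [1,-0.025,0,-0.15,0],
    [1,0.047,-0.044,-0.19,1.571],
    [1,0.047,-0.044,-0.19,1.571],
    [1,0.047,-0.044,-0.19,1.571],
    [1,0.047,-0.044,-0.19,1.571],
    [1,0.047,-0.044,-0.19,1.571],
    [1,0.047,-0.044,-0.19,1.571],
    [1,0.047,-0.044,-0.19,1.571],
    [1,0.047,-0.044,-0.19,1.571],
    [1,0.047,-0.044,-0.19,1.571],
    [1,0.047,-0.044,-0.19,1.571],
    [1,0.047,-0.044,-0.19,1.571]
  ]
}}

```text
time: 33.02
tool_pos: [0.5213, -0.1774, 0.2365]
tool_rot: [-3.141, 0.0, 0.296]
contact_force: [-0.1, 0.8, -0.7]
opening: 0.0004
grip_force: 0.0
```

Run:
```python
from h import *
c=wrist();o=c["o"];print(o["time"],o["tool_pos"],o["contact_force"]);save(c,"m.png",(120,0,520,240),2)
v,u=np.mgrid[0:235,120:520];v=v.ravel();u=u.ravel();P=cloud(c,u,v);col=c["img"][v,u].astype(int);S,Y=SY(P)
H=(P[:,2]>.105)&(P[:,2]<.125)&(col.max(1)<50)&(abs(Y)<.03)&(S<0);print("handle front",S[H].max(),np.median(Y[H]))
A=(col[:,0]>col[:,2]*1.8)&(col[:,0]>70)&(P[:,2]>.04)&(P[:,2]<.066)&(S<.01)&(S>-.07)
for sg in(1,-1):
    m=A&(sg*Y>.015)&(sg*Y<.08);f=np.polyfit(S[m],sg*Y[m],1);print(sg,m.sum(),"S",S[m].min(),S[m].max(),"absY",(sg*Y[m]).min(),(sg*Y[m]).max(),"angle",-f[0])
```

```text
33.025 [ 0.52131499 -0.17740676  0.23652972] [-0.05023612  0.81798012 -0.73651192]
handle front -0.04351685094974263 0.0010196828866549349
1 379 S -0.04989558126373878 0.006368722343987784 absY 0.031401648169152085 0.04100224385193736 angle 0.01913228200734588
-1 352 S -0.049694744791473885 0.006402263433378379 absY 0.02862957242104519 0.03831598527181764 angle 0.042144544955038894
```

View pics/m.png

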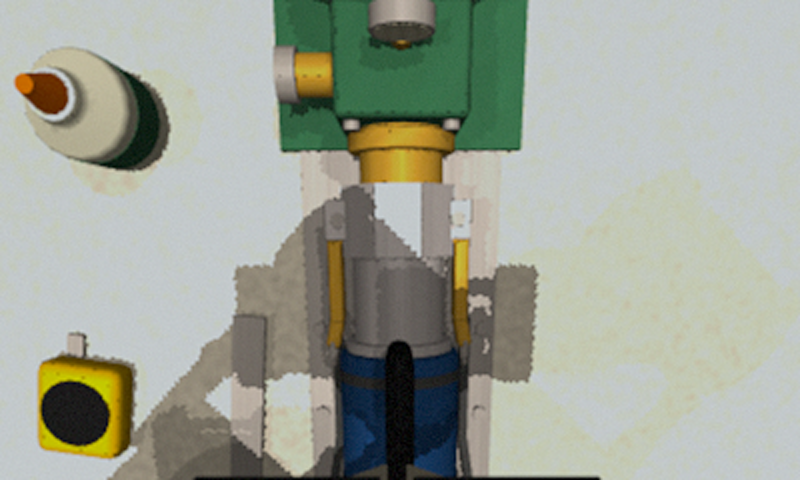

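Both arms are folded symmetrically along the neck, at crop (336,290) and (461,290). The coupling is still home at −43.5 mm, and the bystanders in view are undisturbed. I'm handing in.

```bash
python3 -c "
from cell import *
print(hand_in())"
```

```text
the job is handed in; nothing more can be done
None
```

I docked the blue canister fully home on the green pump's adaptor, closed the left cam arm and then the right, and let go; I handed in at about 33 s with the robot touching nothing, and no verdict was returned.

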